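# Put the chromatography columns back in their boxes

## Robot

A 7-joint arm with a two-finger parallel gripper is mounted at the origin on the work surface. World frame = base frame: x ahead of the robot, y to its left, z up, the work surface at z = 0. Lengths are in m, angles in rad, forces in N, time in s.
With the tool pointing down it reaches from about 0.4 to 0.85 m from the base axis. Payload 4.5 kg.
Tool frame: the origin (TCP) lies midway between the tips of the shut fingers; the grasp point (between the pads) lies 19 mm behind it; z points along the fingers, y is the line along which they close (so a half turn about z gives the same grasp; the last joint's range is limited). The gripper opens to 88 mm and grips with 3 to 60 N. Pads are 18 mm wide; open, the fingers measure 123 mm over their backs; the gripper's body (75 mm by 187 mm) begins 45 mm behind the grasp point.
Start: joints at [-1.283, 0.689, -0.195, 1.565, 0.157, 0.902, -0.215], TCP at [0.157, 0.605, 0.239] pointing down, gripper open.
Joint ranges: [-3.01, 3.01], [-0.46, 2.08], [-1.47, 1.51], [0.13, 2.56], [-1, 4.14], [0.04, 2.09], [-2.66, 2.66]. Speed limits (rad/s): [2.57, 2.57, 3.14, 3.14, 3.14, 3.14, 3.14].

## Interface

Orientations are given as a unit quaternion [x, y, z, w].
In Python, from plant import * gives the robot as it stands.
- The arm moves only by the tool send_rows, never from a script. Its argument "targets" is a list of rows, each a list of 2 entries, a list of its own where there are three numbers: the shift along the tool's x, y, z in units of 0.3 m (1.0 is 0.3 m), then the turn, a rotation vector about the tool's x, y, z in units of pi rad (1.0 is pi rad). A call has 1 to 12 rows; each row is the pose to reach, as a shift and turn from the pose commanded when the call began, along the tool's axes at that moment, turning the shorter way round; what a row does not reach only later rows make up. A row lasts 1/8 s, in which the tool goes at most 62.5 mm and 10.7 degrees, less where a joint would pass 70% of its speed; a pose out of reach is approached as far as the arm can. A call with a number of a shift or a turn outside -1 to 1 is refused whole. A call with a gripper value outside its range is refused whole. "fingers" is the opening, from 0 (shut) to 1 (fully open), set as the call begins (left out, the last holds). The fingers move at their own pace and stop on an object; "newtons" is the grip in N (left out, the last holds). Time passes only in rows, so rows that repeat a pose let the fingers close. It gives the time, the measured TCP pose, the force, the opening and the grip force at its end, in the units of the state.
- get_state(): the state, without advancing time (a new reading comes with each control period).
- snapshot(name): name is "side" or "top"; returns a dict with "img" (400x640x3 uint8, blue, green, red), "fx", "fy", "cx", "cy" (pixels), "cam_to_world" (4x4, takes a point from camera to world coordinates). Camera axes: x right, y down, z forward; pixel columns grow to the right and rows downward; lengths in m; the calibration is good to about 2 mm. A picture is of the moment at which its call begins. There is no depth.
- finish_job(): hands the job in; it is judged then, once.
The state is a dict: "clock": time; "q": joint angles; "qd": joint speeds; "joint_torque": joint torques, N m; "tool_pos": TCP position; "eef_rot": TCP orientation; "contact_force": force on the tool from outside, world axes, zero at the start; "moment": the same for the moment, N m; "opening": opening from 0.0 (shut) to 1.0 (fully open); "finger_force": force on a finger pad.
Only numpy, scipy, OpenCV 4.12 (cv2) and the standard library are available. Lean on these libraries where they do the work, as an engineer would, in place of code of your own. Each camera call takes 0.05 s, during which the arm holds its last target. There are 200 camera calls.

## Task

Put the four steel chromatography columns lying on the bench away: lay each one flat in the open foam-lined storage box made for its length and thickness, both end fittings down in the foam channel. Set them down gently, never letting one drop, and leave the spanner and the little glass vial among them where they are.

Things in the scene. Friction and masses are not known exactly. Their poses are not given: they have to be found in the camera images.
- column_short: Short column: round steel tube, 14 mm diameter, white label band at the middle, a hexagonal fitting at each end (22 mm across flats, 16 mm long, plus 4 mm black plug); 100 mm long overall, 60 mm of tube between fittings, about 100 g. Lies flat on the bench. Origin: middle of its axis, 11 mm above its support; x along it, ends alike.
- column_medium: Medium column: round steel tube, 14 mm diameter, white label band at the middle, a hexagonal fitting at each end (22 mm across flats, 16 mm long, plus 4 mm black plug); 132 mm long overall, 92 mm of tube between fittings, about 130 g. Lies flat on the bench. Origin: middle of its axis, 11 mm above its support; x along it, ends alike.
- column_long: Long column: round steel tube, 14 mm diameter, white label band at the middle, a hexagonal fitting at each end (22 mm across flats, 16 mm long, plus 4 mm black plug); 165 mm long overall, 125 mm of tube between fittings, about 160 g. Lies flat on the bench. Origin: middle of its axis, 11 mm above its support; x along it, ends alike.
- column_wide: Wide (preparative) column: round steel tube, 30 mm diameter, white label band at the middle, a hexagonal fitting at each end (40 mm across flats, 18 mm long, plus 4 mm black plug); 104 mm long overall, 60 mm of tube between fittings, about 400 g. Lies flat on the bench. Origin: middle of its axis, 20 mm above its support; x along it, ends alike.
- box_short: Open white box for the short column, fixed: 126 x 66 mm, 34 high, walls 3. Black foam blocks at both ends (30 mm long, top at 32 mm) have a channel 44 mm wide along the box, floor at 18 mm; inside length 120. In the 60 mm between, the sides are only 10 mm high, floor at 6, for fingers. Origin: on the bench under its centre; x along it, ends alike. Column home: axis 29 mm up.
- box_medium: Open white box for the medium column, fixed: 158 x 66 mm, 34 high, walls 3. Black foam blocks at both ends (30 mm long, top at 32 mm) have a channel 44 mm wide along the box, floor at 18 mm; inside length 152. In the 92 mm between, the sides are only 10 mm high, floor at 6, for fingers. Origin: on the bench under its centre; x along it, ends alike. Column home: axis 29 mm up.
- box_long: Open white box for the long column, fixed: 191 x 66 mm, 34 high, walls 3. Black foam blocks at both ends (30 mm long, top at 32 mm) have a channel 44 mm wide along the box, floor at 18 mm; inside length 185. In the 125 mm between, the sides are only 10 mm high, floor at 6, for fingers. Origin: on the bench under its centre; x along it, ends alike. Column home: axis 29 mm up.
- box_wide: Open white box for the wide column, fixed: 130 x 88 mm, 34 high, walls 3. Black foam blocks at both ends (32 mm long, top at 32 mm) have a channel 66 mm wide along the box, floor at 18 mm; inside length 124. In the 60 mm between, the sides are only 10 mm high, floor at 6, for fingers. Origin: on the bench under its centre; x along it, ends alike. Column home: axis 38 mm up.
- spanner: Small steel double open-ended spanner lying flat on the bench among the columns, 140 mm long, 25 mm wide, 5 mm thick; origin under its middle, x along it. Not to be moved.
- vial: Small clear glass sample vial with a metal cap standing on the bench among the columns, 23 mm in diameter, 46 mm high; origin at the centre of its underside. Not to be moved.
Not all that is in view belongs to the job. What is shaped like the column_wide but blue is not meant.

How it is judged:
At the end, for the whole second after the job is handed in: Each of the four columns lies at rest in its own box (short in short, medium in medium, long in long, wide in wide): its middle within 15 mm of the box's centre, its height within 4 mm of resting on both channel floors, its axis within 0.25 rad of the box's length (horizontal distance between column_short and box_short below 0.015 m and z of column_short in the frame of box_short between 0.025 and 0.033 m and angle between the x axis of column_short and the x axis of box_short, either way round below 0.25 rad and linear speed of each of column_short, column_medium, column_long, column_wide below 0.02 m/s and angular speed of each of column_short, column_medium, column_long, column_wide below 0.2 rad/s and horizontal distance between column_medium and box_medium below 0.015 m and z of column_medium in the frame of box_medium between 0.025 and 0.033 m and angle between the x axis of column_medium and the x axis of box_medium, either way round below 0.25 rad and horizontal distance between column_long and box_long below 0.015 m and z of column_long in the frame of box_long between 0.025 and 0.033 m and angle between the x axis of column_long and the x axis of box_long, either way round below 0.25 rad and horizontal distance between column_wide and box_wide below 0.015 m and z of column_wide in the frame of box_wide between 0.034 and 0.042 m and angle between the x axis of column_wide and the x axis of box_wide, either way round below 0.25 rad); the robot touches nothing.
It fails at once if a column is dropped or thrown (faster than 0.7 m/s, a fall of about 25 mm, with no finger on it) ((contact force between column_short and the fingers below 0.05 N and linear speed of column_short above 0.7 m/s) or (contact force between column_medium and the fingers below 0.05 N and linear speed of column_medium above 0.7 m/s) or (contact force between column_long and the fingers below 0.05 N and linear speed of column_long above 0.7 m/s) or (contact force between column_wide and the fingers below 0.05 N and linear speed of column_wide above 0.7 m/s)).
It fails at once if the spanner or the vial is moved more than 15 mm (distance of any of spanner, vial from where it was at the start of the episode above 0.015 m).
It also fails if it takes over 115 s, if anything falls off the work surface, if the arm or the gripper's body presses on something with over 40 N, if the wrist force passes 120 N, or if a joint passes its speed limit or range.

## Working session

There is one attempt and no reset: what is moved stays moved. The work goes in short steps, Python scripts to look and compute and a tool call to move; the robot and the scene stay as the last step left them, time stands still between calls to the robot, and variables do not carry over. Pictures are saved under pics/ and viewed, at most 14 in all, crops included, and the job is handed in when it is done.

Besides the shell and the picture viewer there is one more tool, called after "Request:" by a JSON object that holds its "name" and its "arguments". send_rows: Moves the arm, as the interface text tells. Its arguments: {"type":"object","properties":{"targets":{"type":"array"},"fingers":{"type":"number"},"newtons":{"type":"number"}},"required":["targets"]}

```bash
ls; mkdir -p pics
python3 - <<'E'
from plant import *
import cv2,numpy as np
for n in("top","side"):
    s=snapshot(n);cv2.imwrite(f"pics/{n}0.png",s["img"]);np.savez(f"{n}0.npz",**s)
    print(n,s["fx"],s["fy"],s["cx"],s["cy"],np.round(s["cam_to_world"],3).tolist())
print(get_state())
E
```

```text
pics
top 497.12359736349805 497.12359736349805 325.4878023889072 202.59997286003406 [[-0.028, -0.998, 0.063, 0.437], [-1.0, 0.028, -0.004, -0.005], [0.002, -0.063, -0.998, 1.189], [0.0, 0.0, 0.0, 1.0]]
side 419.915421609224 419.915421609224 321.800199218521 201.21876381383296 [[0.999, -0.007, 0.05, 0.464], [-0.045, -0.587, 0.809, -0.715], [0.024, -0.81, -0.586, 0.582], [0.0, 0.0, 0.0, 1.0]]
{'clock': 0.1, 'q': array([-1.28318339,  0.68993359, -0.19454264,  1.56622487,  0.15730012,
        0.9024987 , -0.21511804]), 'qd': array([ 0.00169944, -0.00081695,  0.00236587, -0.00368495,  0.00208801,
       -0.00148524,  0.00019285]), 'joint_torque': array([-2.31161714e-03, -5.28497458e+01, -1.27130281e+00, -1.53834879e+01,
       -5.25860593e-02,  1.97275011e-03,  5.71516227e-05]), 'tool_pos': array([0.15682327, 0.60442141, 0.23797395]), 'eef_rot': array([ 1.26529403e-01,  9.91962505e-01, -8.34342385e-04, -5.41634551e-05]), 'contact_force': array([-0.34230735,  0.19210734, -0.48912192]), 'moment': array([0.01591005, 0.0188096 , 0.00219764]), 'finger_force': 0.0, 'opening': 0.9973589686269896}
```

View pics/top0.png

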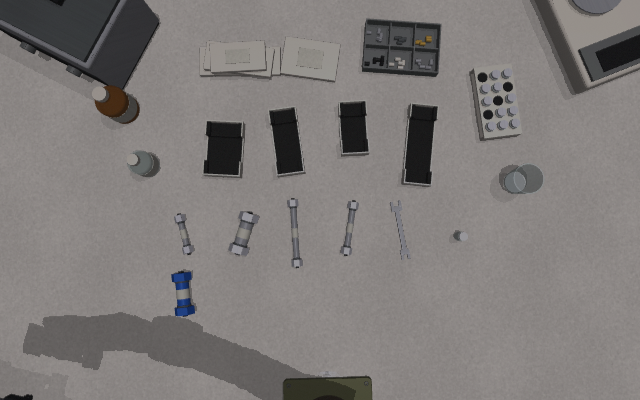

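View pics/side0.png

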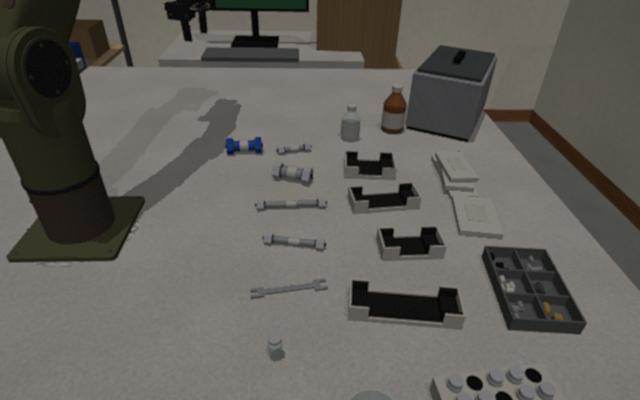

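Top view, candidates: wide columns are grey at (242,233) and blue at (183,293). The grey one fits, since blue is excluded. Short is at (183,234), long (295,233), medium (348,228), spanner (400,230), vial (461,236). Boxes: wide (224,149), medium (287,141), short (353,128), long (420,145). The side view agrees. I'll confirm with an enlarged crop.

```bash
cat > h.py <<'E'
import numpy as np,cv2
def load(n): return dict(np.load(n))
def ray(s,u,v,z):
    M=s["cam_to_world"];d=M[:3,:3]@np.array([(u-s["cx"])/s["fx"],(v-s["cy"])/s["fy"],1.]);o=M[:3,3]
    return o+d*(z-o[2])/d[2]
E
python3 - <<'E'
from h import *
s=load("top0.npz");im=s["img"]
cv2.imwrite("pics/crop.png",cv2.resize(im[90:320,160:480],None,fx=2.5,fy=2.5,interpolation=cv2.INTER_CUBIC))
g=cv2.cvtColor(im,cv2.COLOR_BGR2GRAY)
# boxes: dark foam blobs
m=((g<45)*255).astype(np.uint8);n,l,st,c=cv2.connectedComponentsWithStats(m)
print("bench",np.median(g[190:280,160:480]))
for i in range(1,n):
    if st[i,4]>400 and 80<c[i,1]<200 and 180<c[i,0]<450:
        r=cv2.minAreaRect(np.argwhere(l==i)[:,::-1].astype(np.float32));print("box",r,st[i,4])
# columns: pixels differing from smoothed bench
bg=cv2.medianBlur(im,5).astype(int);d=np.abs(bg-np.median(im[190:280,160:480].reshape(-1,3),0)).max(2)
m=((d>28)*255).astype(np.uint8);m=cv2.morphologyEx(m,cv2.MORPH_CLOSE,np.ones((5,5)))
n,l,st,c=cv2.connectedComponentsWithStats(m)
for i in range(1,n):
    if st[i,4]>60 and 190<c[i,1]<320 and 160<c[i,0]<480:
        r=cv2.minAreaRect(np.argwhere(l==i)[:,::-1].astype(np.float32));print("obj",r,st[i,4])
E
```

```text
bench 136.0
box ((353.33270263671875, 126.82295989990234), (49.216468811035156, 25.387962341308594), 86.42366790771484) 1190
box ((420.1850891113281, 144.01658630371094), (26.32747459411621, 76.6187515258789), 5.11731481552124) 1867
box ((285.8961181640625, 140.5139923095703), (62.81800079345703, 25.233930587768555), 82.33319854736328) 1533
box ((222.88279724121094, 147.84414672851562), (36.304649353027344, 51.236000061035156), 2.862405300140381) 1722
obj ((293.1880187988281, 213.7839813232422), (26.653934478759766, 8.675945281982422), 79.69515228271484) 174
obj ((351.3584289550781, 212.37612915039062), (21.15304183959961, 7.849242210388184), 86.18592071533203) 121
obj ((243.93772888183594, 231.6992950439453), (19.984424591064453, 43.13056564331055), 17.354022979736328) 438
obj ((181.0, 222.0), (16.0, 8.0), 90.0) 104
obj ((187.26095581054688, 243.3448944091797), (19.815204620361328, 8.276473045349121), 64.98310089111328) 113
obj ((346.72625732421875, 243.1277313232422), (8.116397857666016, 20.59001922607422), 19.98310661315918) 123
obj ((296.5, 251.0), (26.0, 11.0), 90.0) 180
```

View pics/crop.png

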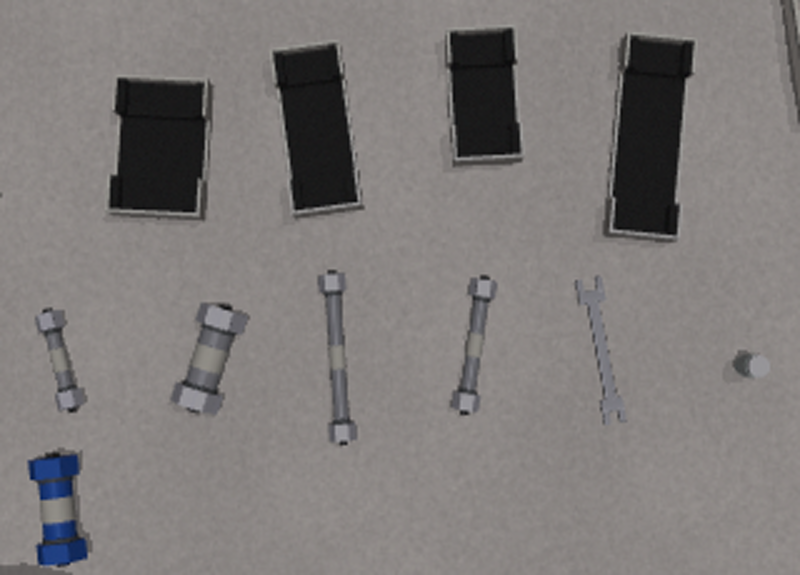

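```bash
cat >> h.py <<'E'
from scipy.spatial.transform import Rotation as R
def goal(name,p,th=None,z=None,st=None):
    """print shift/0.3 and turn/pi from current pose to p (xyz), tool x along th (mod pi), pointing down"""
    R0=R.from_quat(st["eef_rot"]);x=R0.as_matrix()[:,0];c=np.arctan2(x[1],x[0])
    if th is None: th=c
    k=c+((th-c+np.pi/2)%np.pi-np.pi/2)
    G=R.from_matrix(np.array([[np.cos(k),np.sin(k),0],[np.sin(k),-np.cos(k),0],[0,0,-1.]]))
    sh=R0.inv().apply(np.array(p)-st["tool_pos"])/.3;rv=(R0.inv()*G).as_rotvec()/np.pi
    print(name,np.round(sh,3).tolist(),np.round(rv,3).tolist())
E
cat > m.py <<'E'
from h import *
s=load("top0.npz")
P=lambda q,z:ray(s,q[0]/2.5+160-.3,q[1]/2.5+90-.3,z)
cols=dict(short=[(52,320),(70,399),.018,.08],wide=[(222,319),(197,399),.034,.078],long=[(331,282),(342,433),.018,.145],medium=[(483,287),(466,402),.018,.112])
box=dict(short=[(446,31),(514,28),(522,159),(454,166)],wide=[(117,79),(210,80),(203,217),(109,211)],medium=[(273,52),(339,44),(363,207),(294,215)],long=[(627,34),(693,41),(677,240),(606,235)])
C={};B={}
for k,(a,b,z,L) in cols.items():
    a,b=P(a,z),P(b,z);d=a-b;C[k]=((a+b)[:2]/2,np.arctan2(d[1],d[0]))
    print(k,np.round(C[k][0],4),round(C[k][1],3),"len",round(np.hypot(*d[:2]),3),L) if __name__=="__main__" else 0
for k,q in box.items():
    q=np.array([P(a,.034) for a in q]);d=q[0]+q[1]-q[2]-q[3];w=q[0]+q[3]-q[1]-q[2]
    B[k]=(q.mean(0)[:2],np.arctan2(d[1],d[0]))
    print("box",k,np.round(B[k][0],4),round(B[k][1],3),round(np.hypot(*d[:2])/2,3),round(np.hypot(*w[:2])/2,3)) if __name__=="__main__" else 0
E
python3 m.py
python3 - <<'E'
from m import *
from plant import *
st=get_state()
for k in C: goal(k,[*C[k][0],.12],C[k][1],st=st)
E
```

```text
short [0.4476 0.3251] 0.213 len 0.076 0.08
wide [0.4441 0.183 ] -0.322 len 0.077 0.078
long [0.4424 0.0663] 0.049 len 0.142 0.145
medium [ 0.4508 -0.0638] -0.178 len 0.109 0.112
box short [ 0.6836 -0.0792] 0.028 0.127 0.064
box wide [0.644 0.226] -0.071 0.127 0.088
box medium [0.6563 0.0782] 0.112 0.156 0.064
box long [ 0.6402 -0.2344] -0.131 0.19 0.064
short [-1.172, -0.657, 0.394] [-0.001, -0.0, -0.149]
wide [-1.279, -1.119, 0.395] [-0.001, 0.0, 0.022]
long [-1.372, -1.497, 0.396] [-0.001, -0.0, -0.096]
medium [-1.508, -1.909, 0.397] [-0.001, 0.0, -0.024]
```

Request:
{"name": "send_rows", "arguments": {"targets": [[[-0.2,-0.11,0.06],[0,0,-0.04]],[[-0.4,-0.22,0.12],[0,0,-0.08]],[[-0.6,-0.33,0.2],[0,0,-0.12]],[[-0.8,-0.44,0.28],[0,0,-0.149]],[[-0.95,-0.54,0.34],[0,0,-0.149]],[[-1,-0.56,0.34],[0,0,-0.149]],[[-1,-0.56,0.34],[0,0,-0.149]],[[-1,-0.56,0.34],[0,0,-0.149]]], "fingers": 0.7, "newtons": 30}}

```text
clock: 1.1
tool_pos: [0.4044, 0.3679, 0.1367]
eef_rot: [-0.107, 0.994, 0.001, -0.0]
contact_force: [-0.4, 0.4, 0.1]
opening: 0.696
finger_force: 0.0
```

```bash
cat > g.py <<'E'
# usage: g.py c|b name  z...
import sys
from m import *
from plant import *
st=get_state();print(round(st["clock"],2),np.round(st["tool_pos"],4),"F",np.round(st["contact_force"],1),"op",round(st["opening"],3),"ff",round(st["finger_force"],1))
T=dict(c=C,b=B)[sys.argv[1]][sys.argv[2]]
for z in sys.argv[3:]: goal(z,[*T[0],float(z)],T[1],st=st)
E
python3 g.py c short .12 .05 .004
```

```text
1.1 [0.4044 0.3679 0.1367] F [-0.4  0.4  0.1] op 0.696 ff 0.0
.12 [-0.11, -0.17, 0.055] [0.0, -0.0, 0.001]
.05 [-0.11, -0.171, 0.289] [0.0, -0.0, 0.001]
.004 [-0.11, -0.171, 0.442] [0.0, -0.0, 0.001]
```

Request:
{"name": "send_rows", "arguments": {"targets": [[[-0.06,-0.09,0.03],[0,0,0]],[[-0.11,-0.17,0.1],[0,0,0]],[[-0.11,-0.17,0.2],[0,0,0]],[[-0.11,-0.17,0.3],[0,0,0]],[[-0.11,-0.17,0.37],[0,0,0]],[[-0.11,-0.17,0.42],[0,0,0]],[[-0.11,-0.17,0.442],[0,0,0]],[[-0.11,-0.17,0.442],[0,0,0]],[[-0.11,-0.17,0.442],[0,0,0]]]}}

```text
clock: 2.22
tool_pos: [0.4485, 0.3247, 0.0048]
eef_rot: [-0.107, 0.994, 0.0, 0.0]
contact_force: [0.1, 0.1, 0.6]
opening: 0.704
finger_force: 0.0
```

Request:
{"name": "send_rows", "arguments": {"targets": [[[0,0,0],[0,0,0]],[[0,0,0],[0,0,0]],[[0,0,0],[0,0,0]],[[0,0,0],[0,0,0]],[[0,0,0],[0,0,0]],[[0,0,0],[0,0,0]],[[0,0,0],[0,0,0]],[[0,0,0],[0,0,0]]], "fingers": 0}}

```text
clock: 3.22
tool_pos: [0.4482, 0.3246, 0.0042]
eef_rot: [-0.107, 0.994, 0.0, 0.0]
contact_force: [-0.5, 0.7, 0.6]
opening: 0.147
finger_force: 30.0
```

```bash
python3 g.py b short .12 .05 .004; python3 -c "
from plant import *
import cv2
s=snapshot('side');cv2.imwrite('pics/s1.png',cv2.resize(s['img'][90:290,200:480],None,fx=2.5,fy=2.5))"
```

```text
3.23 [0.4482 0.3246 0.0042] F [-0.5  0.7  0.6] op 0.147 ff 30.0
.12 [-0.48, -1.482, -0.387] [0.0, 0.0, 0.059]
.05 [-0.48, -1.482, -0.153] [0.0, 0.0, 0.059]
.004 [-0.48, -1.482, -0.0] [0.0, 0.0, 0.059]
```

View pics/s1.png

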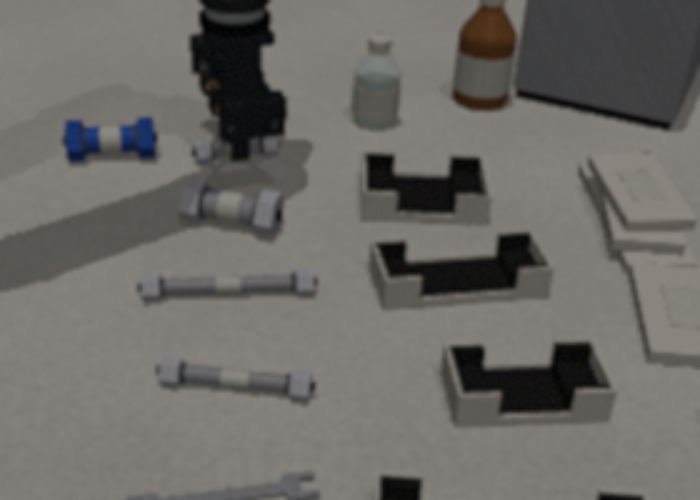

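The pick is right: opening is 0.147 (about 13 mm) at 30 N, and the side crop shows the gripper on the short column's middle at about (238,150).

Request:
{"name": "send_rows", "arguments": {"targets": [[[0,0,-0.08],[0,0,0]],[[0,0,-0.2],[0,0,0]],[[0,0,-0.33],[0,0,0]],[[-0.02,-0.06,-0.39],[0,0,0]],[[-0.06,-0.19,-0.39],[0,0,0.01]],[[-0.11,-0.34,-0.39],[0,0,0.02]],[[-0.16,-0.49,-0.39],[0,0,0.03]],[[-0.21,-0.64,-0.39],[0,0,0.04]],[[-0.26,-0.79,-0.39],[0,0,0.05]],[[-0.3,-0.92,-0.39],[0,0,0.059]],[[-0.32,-0.98,-0.39],[0,0,0.059]],[[-0.32,-1,-0.39],[0,0,0.059]]]}}

```text
clock: 4.78
tool_pos: [0.6056, 0.051, 0.1207]
eef_rot: [-0.014, 1.0, 0.0, -0.0]
contact_force: [-0.4, 1.1, -1.4]
opening: 0.144
finger_force: 30.0
```

```bash
python3 g.py b short .12 .06 .023
```

```text
4.78 [0.6056 0.051  0.1207] F [-0.4  1.1 -1.4] op 0.144 ff 30.0
.12 [-0.248, -0.441, 0.002] [0.0, -0.0, 0.0]
.06 [-0.248, -0.441, 0.202] [0.0, -0.0, 0.0]
.023 [-0.248, -0.441, 0.326] [0.0, -0.0, 0.0]
```

Request:
{"name": "send_rows", "arguments": {"targets": [[[-0.06,-0.11,0],[0,0,0]],[[-0.13,-0.24,0],[0,0,0]],[[-0.2,-0.36,0],[0,0,0]],[[-0.248,-0.44,0],[0,0,0]],[[-0.248,-0.44,0.08],[0,0,0]],[[-0.248,-0.44,0.16],[0,0,0]],[[-0.248,-0.44,0.2],[0,0,0]],[[-0.248,-0.44,0.2],[0,0,0]],[[-0.248,-0.44,0.2],[0,0,0]]]}}

```text
clock: 5.9
tool_pos: [0.6846, -0.0775, 0.0621]
eef_rot: [-0.015, 1.0, 0.0, 0.001]
contact_force: [-0.7, -0.2, -0.7]
opening: 0.149
finger_force: 30.0
```

```bash
python3 g.py b short .06 .023;  python3 -c "
from plant import *
import cv2
s=snapshot('top');cv2.imwrite('pics/t1.png',cv2.resize(s['img'][70:220,200:460],None,fx=3,fy=3))"
```

```text
5.9 [ 0.6846 -0.0775  0.0621] F [-0.7 -0.2 -0.7] op 0.149 ff 30.0
.06 [0.004, -0.006, 0.007] [0.0, 0.0, 0.001]
.023 [0.004, -0.006, 0.13] [0.0, 0.0, 0.001]
```

View pics/t1.png

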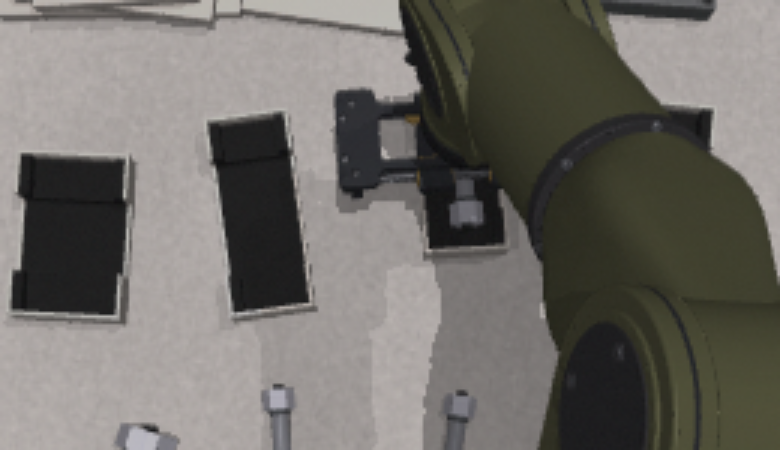

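The column's near fitting at (465,212) is centred in the short box's channel, so I can lower it.

Request:
{"name": "send_rows", "arguments": {"targets": [[[0,-0.003,0.05],[0,0,0]],[[0,-0.003,0.09],[0,0,0]],[[0,-0.003,0.115],[0,0,0]],[[0,-0.003,0.127],[0,0,0]],[[0,-0.003,0.132],[0,0,0]],[[0,-0.003,0.134],[0,0,0]],[[0,-0.003,0.134],[0,0,0]]]}}

```text
clock: 6.82
tool_pos: [0.6835, -0.0791, 0.0222]
eef_rot: [-0.014, 1.0, -0.0, -0.001]
contact_force: [-4.1, 0.1, 7.2]
opening: 0.146
finger_force: 30.0
```

Contact felt at the right height, so I'll release and lift.

Request:
{"name": "send_rows", "arguments": {"targets": [[[0,0,0],[0,0,0]],[[0,0,0],[0,0,0]],[[0,0,0],[0,0,0]],[[0,0,0],[0,0,0]],[[0,0,-0.03],[0,0,0]],[[0,0,-0.1],[0,0,0]],[[0,0,-0.22],[0,0,0]],[[0,0,-0.35],[0,0,0]],[[0,0,-0.35],[0,0,0]]], "fingers": 0.7}}

```text
clock: 7.95
tool_pos: [0.6871, -0.0789, 0.1313]
eef_rot: [-0.014, 1.0, 0.0, 0.004]
contact_force: [0.4, -0.1, -0.1]
opening: 0.699
finger_force: 0.0
```

```bash
python3 g.py c medium .12 .05 .004
```

```text
7.95 [ 0.6871 -0.0789  0.1313] F [ 0.4 -0.1 -0.1] op 0.699 ff 0.0
.12 [0.786, 0.073, 0.031] [0.0, 0.003, 0.066]
.05 [0.788, 0.073, 0.264] [0.0, 0.003, 0.066]
.004 [0.79, 0.073, 0.417] [0.0, 0.003, 0.066]
```

Request:
{"name": "send_rows", "arguments": {"targets": [[[0.1,0.01,0],[0,0,0.015]],[[0.25,0.02,0],[0,0,0.03]],[[0.4,0.04,0],[0,0,0.045]],[[0.55,0.05,0],[0,0,0.066]],[[0.7,0.07,0],[0,0.003,0.066]],[[0.787,0.073,0.05],[0,0.003,0.066]],[[0.788,0.073,0.15],[0,0.003,0.066]],[[0.788,0.073,0.26],[0,0.003,0.066]],[[0.788,0.073,0.3],[0,0.003,0.066]],[[0.788,0.073,0.3],[0,0.003,0.066]]]}}

```text
clock: 9.2
tool_pos: [0.4469, -0.0639, 0.0356]
eef_rot: [0.089, 0.996, -0.0, -0.005]
contact_force: [0.1, 0.0, 1.2]
opening: 0.7
finger_force: 0.0
```

```bash
python3 g.py c medium .004; python3 -c "
from plant import *
import cv2
s=snapshot('side');cv2.imwrite('pics/s2.png',cv2.resize(s['img'][130:330,220:500],None,fx=2.5,fy=2.5))"
```

```text
9.2 [ 0.4469 -0.0639  0.0356] F [0.1 0.  1.2] op 0.7 ff 0.0
.004 [-0.014, 0.003, 0.105] [-0.0, -0.003, 0.0]
```

View pics/s2.png

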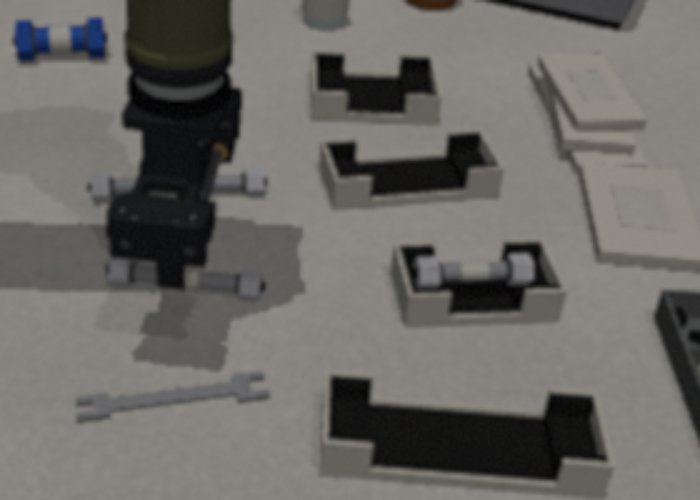

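The short column lies flat in its box at (475,270), and the gripper is over the medium column at (185,278). Next I descend and grip.

Request:
{"name": "send_rows", "arguments": {"targets": [[[-0.014,0.003,0.04],[0,-0.003,0]],[[-0.014,0.003,0.08],[0,-0.003,0]],[[-0.014,0.003,0.105],[0,-0.003,0]],[[-0.014,0.003,0.105],[0,-0.003,0]],[[-0.014,0.003,0.105],[0,-0.003,0]]]}}

```text
clock: 9.88
tool_pos: [0.4523, -0.0644, 0.0054]
eef_rot: [0.089, 0.996, -0.0, 0.002]
contact_force: [-0.3, 0.2, -0.1]
opening: 0.704
finger_force: 0.0
```

Request:
{"name": "send_rows", "arguments": {"targets": [[[0,0,0],[0,0,0]],[[0,0,0],[0,0,0]],[[0,0,0],[0,0,0]],[[0,0,0],[0,0,0]],[[0,0,0],[0,0,0]],[[0,0,0],[0,0,0]],[[0,0,0],[0,0,0]],[[0,0,0],[0,0,0]]], "fingers": 0}}

```text
clock: 10.88
tool_pos: [0.4511, -0.0638, 0.0044]
eef_rot: [0.089, 0.996, -0.0, 0.0]
contact_force: [0.1, 0.2, 0.7]
opening: 0.145
finger_force: 30.0
```

```bash
python3 g.py b medium .12 .06 .023
```

```text
10.88 [ 0.4511 -0.0638  0.0044] F [0.1 0.2 0.7] op 0.145 ff 30.0
.12 [-0.589, 0.587, -0.386] [-0.0, -0.0, -0.093]
.06 [-0.589, 0.587, -0.186] [-0.0, -0.0, -0.093]
.023 [-0.589, 0.587, -0.062] [-0.0, -0.0, -0.093]
```

Request:
{"name": "send_rows", "arguments": {"targets": [[[0,0,-0.08],[0,0,0]],[[0,0,-0.2],[0,0,0]],[[0,0,-0.33],[0,0,0]],[[-0.05,0.05,-0.386],[0,0,-0.01]],[[-0.15,0.15,-0.386],[0,0,-0.03]],[[-0.26,0.26,-0.386],[0,0,-0.05]],[[-0.37,0.37,-0.386],[0,0,-0.07]],[[-0.48,0.48,-0.386],[0,0,-0.093]],[[-0.56,0.56,-0.386],[0,0,-0.093]],[[-0.589,0.587,-0.386],[0,0,-0.093]],[[-0.589,0.587,-0.33],[0,0,-0.093]],[[-0.589,0.587,-0.26],[0,0,-0.093]]]}}

```text
clock: 12.38
tool_pos: [0.6548, 0.0762, 0.0805]
eef_rot: [-0.057, 0.998, -0.001, -0.001]
contact_force: [0.3, 0.1, -1.3]
opening: 0.152
finger_force: 30.0
```

```bash
python3 g.py b medium .06 .0225
```

```text
12.38 [0.6548 0.0762 0.0805] F [ 0.3  0.1 -1.3] op 0.152 ff 30.0
.06 [-0.006, 0.006, 0.068] [-0.001, -0.001, 0.0]
.0225 [-0.006, 0.007, 0.193] [-0.001, -0.001, 0.0]
```

Request:
{"name": "send_rows", "arguments": {"targets": [[[0,0,0.06],[0,0,0]],[[0,0,0.11],[0,0,0]],[[0,0,0.15],[0,0,0]],[[0,0,0.18],[0,0,0]],[[0,0,0.192],[0,0,0]],[[0,0,0.198],[0,0,0]],[[0,0,0.2],[0,0,0]],[[0,0,0.2],[0,0,0]]]}}

```text
clock: 13.38
tool_pos: [0.6565, 0.0781, 0.0226]
eef_rot: [-0.057, 0.998, -0.0, 0.0]
contact_force: [0.9, -0.5, -1.4]
opening: 0.143
finger_force: 30.0
```

Request:
{"name": "send_rows", "arguments": {"targets": [[[0,0,0.003],[0,0,0]],[[0,0,0.005],[0,0,0]],[[0,0,0.005],[0,0,0]]]}}

```text
clock: 13.75
tool_pos: [0.6566, 0.0781, 0.0224]
eef_rot: [-0.057, 0.998, -0.001, 0.0]
contact_force: [-3.0, -1.5, 8.7]
opening: 0.149
finger_force: 30.0
```

Request:
{"name": "send_rows", "arguments": {"targets": [[[0,0,0],[0,0,0]],[[0,0,0],[0,0,0]],[[0,0,0],[0,0,0]],[[0,0,0],[0,0,0]],[[0,0,-0.03],[0,0,0]],[[0,0,-0.1],[0,0,0]],[[0,0,-0.22],[0,0,0]],[[0,0,-0.35],[0,0,0]],[[0,0,-0.35],[0,0,0]]], "fingers": 0.7}}

```text
clock: 14.88
tool_pos: [0.6588, 0.0795, 0.1309]
eef_rot: [-0.057, 0.998, 0.001, 0.004]
contact_force: [-0.1, -0.2, -0.4]
opening: 0.701
finger_force: 0.0
```

```bash
python3 g.py c long .12 .05 .004
```

```text
14.88 [0.6588 0.0795 0.1309] F [-0.1 -0.2 -0.4] op 0.701 ff 0.0
.12 [0.722, 0.038, 0.031] [0.0, 0.002, 0.021]
.05 [0.724, 0.038, 0.264] [0.0, 0.002, 0.021]
.004 [0.725, 0.038, 0.417] [0.0, 0.002, 0.021]
```

Request:
{"name": "send_rows", "arguments": {"targets": [[[0.1,0,0],[0,0,0.01]],[[0.25,0.01,0],[0,0,0.02]],[[0.4,0.02,0],[0,0,0.021]],[[0.55,0.03,0],[0,0,0.021]],[[0.67,0.036,0],[0,0,0.021]],[[0.716,0.036,0.05],[0,0,0.021]],[[0.716,0.036,0.15],[0,0,0.021]],[[0.716,0.036,0.25],[0,0,0.021]],[[0.716,0.036,0.3],[0,0,0.021]],[[0.716,0.036,0.3],[0,0,0.021]],[[0.716,0.036,0.3],[0,0,0.021]]]}}

```text
clock: 16.25
tool_pos: [0.4419, 0.0645, 0.0363]
eef_rot: [-0.024, 1.0, -0.0, 0.0]
contact_force: [-0.9, 0.0, 0.4]
opening: 0.698
finger_force: 0.0
```

```bash
python3 g.py c long .004
```

```text
16.25 [0.4419 0.0645 0.0363] F [-0.9  0.   0.4] op 0.698 ff 0.0
.004 [-0.002, 0.006, 0.108] [-0.0, 0.0, -0.0]
```

Request:
{"name": "send_rows", "arguments": {"targets": [[[-0.002,0.006,0.04],[0,0,0]],[[-0.002,0.006,0.08],[0,0,0]],[[-0.002,0.006,0.107],[0,0,0]],[[-0.002,0.006,0.107],[0,0,0]],[[-0.002,0.006,0.107],[0,0,0]]]}}

```text
clock: 16.88
tool_pos: [0.4425, 0.0662, 0.0043]
eef_rot: [-0.024, 1.0, -0.0, 0.0]
contact_force: [0.0, 0.3, -0.1]
opening: 0.698
finger_force: 0.0
```

Request:
{"name": "send_rows", "arguments": {"targets": [[[0,0,0],[0,0,0]],[[0,0,0],[0,0,0]],[[0,0,0],[0,0,0]],[[0,0,0],[0,0,0]],[[0,0,0],[0,0,0]],[[0,0,0],[0,0,0]],[[0,0,0],[0,0,0]],[[0,0,0],[0,0,0]]], "fingers": 0, "newtons": 40}}

```text
clock: 17.88
tool_pos: [0.4421, 0.0664, 0.0037]
eef_rot: [-0.024, 1.0, -0.0, -0.0]
contact_force: [-0.3, 0.1, 0.4]
opening: 0.145
finger_force: 40.0
```

```bash
python3 g.py b long .12 .06 .023;  python3 -c "
from plant import *
import cv2
s=snapshot('side');cv2.imwrite('pics/s3.png',cv2.resize(s['img'][130:330,220:500],None,fx=2.5,fy=2.5))"
```

```text
17.88 [0.4421 0.0664 0.0037] F [-0.3  0.1  0.4] op 0.145 ff 40.0
.12 [-0.611, -1.033, -0.387] [-0.0, -0.0, 0.057]
.06 [-0.611, -1.033, -0.187] [-0.0, -0.0, 0.057]
.023 [-0.611, -1.033, -0.064] [-0.0, -0.0, 0.057]
```

View pics/s3.png

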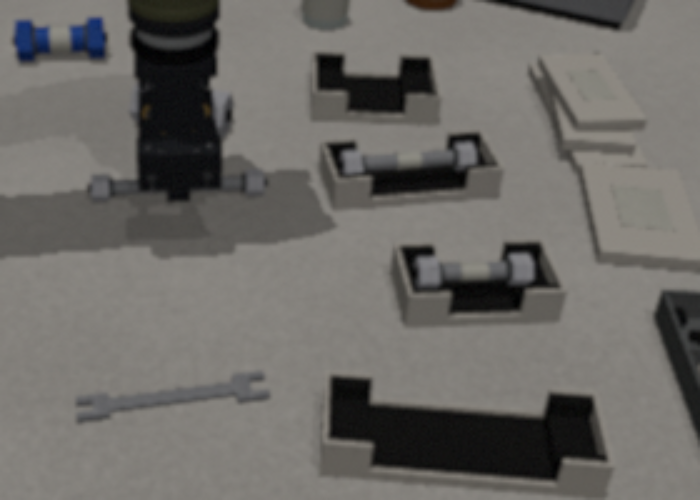

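Medium is well seated at (410,160), and long is gripped in the middle at (178,187). I'll carry it to the long box at z = 0.12.

Request:
{"name": "send_rows", "arguments": {"targets": [[[0,0,-0.08],[0,0,0]],[[0,0,-0.2],[0,0,0]],[[0,0,-0.33],[0,0,0]],[[-0.02,-0.04,-0.387],[0,0,0]],[[-0.08,-0.14,-0.387],[0,0,0.01]],[[-0.16,-0.27,-0.387],[0,0,0.02]],[[-0.24,-0.41,-0.387],[0,0,0.03]],[[-0.33,-0.55,-0.387],[0,0,0.04]],[[-0.41,-0.69,-0.387],[0,0,0.05]],[[-0.48,-0.81,-0.387],[0,0,0.057]],[[-0.53,-0.89,-0.387],[0,0,0.057]],[[-0.53,-0.9,-0.387],[0,0,0.057]]]}}

```text
clock: 19.42
tool_pos: [0.6135, -0.1983, 0.119]
eef_rot: [0.068, 0.998, -0.001, -0.0]
contact_force: [-0.6, 0.6, -0.4]
opening: 0.14
finger_force: 40.0
```

```bash
python3 g.py b long .12 .06 .0223
```

```text
19.43 [ 0.6135 -0.1983  0.119 ] F [-0.6  0.6 -0.4] op 0.14 ff 40.0
.12 [-0.104, -0.107, -0.003] [-0.001, -0.0, -0.001]
.06 [-0.104, -0.107, 0.197] [-0.001, -0.0, -0.001]
.0223 [-0.104, -0.106, 0.323] [-0.001, -0.0, -0.001]
```

Request:
{"name": "send_rows", "arguments": {"targets": [[[-0.05,-0.05,0],[0,0,0]],[[-0.105,-0.108,0],[0,0,0]],[[-0.105,-0.108,0.06],[0,0,0]],[[-0.105,-0.108,0.14],[0,0,0]],[[-0.105,-0.108,0.2],[0,0,0]],[[-0.105,-0.108,0.25],[0,0,0]],[[-0.105,-0.108,0.28],[0,0,0]],[[-0.105,-0.108,0.3],[0,0,0]],[[-0.105,-0.108,0.31],[0,0,0]],[[-0.105,-0.108,0.31],[0,0,0]]]}}

```text
clock: 20.68
tool_pos: [0.641, -0.2322, 0.0272]
eef_rot: [0.066, 0.998, -0.0, 0.0]
contact_force: [0.3, 0.2, -0.9]
opening: 0.147
finger_force: 40.0
```

```bash
python3 g.py b long .0218
```

```text
20.68 [ 0.641  -0.2322  0.0272] F [ 0.3  0.2 -0.9] op 0.147 ff 40.0
.0218 [0.002, -0.008, 0.018] [-0.0, 0.0, 0.0]
```

Request:
{"name": "send_rows", "arguments": {"targets": [[[0,-0.008,0.006],[0,0,0]],[[0,-0.008,0.011],[0,0,0]],[[0,-0.008,0.016],[0,0,0]],[[0,-0.008,0.018],[0,0,0]],[[0,-0.008,0.018],[0,0,0]]]}}

```text
clock: 21.3
tool_pos: [0.6405, -0.2345, 0.0218]
eef_rot: [0.066, 0.998, -0.001, -0.0]
contact_force: [-1.2, -0.4, 0.6]
opening: 0.141
finger_force: 40.0
```

Contact is just beginning (weight unloading), so I'll go 0.6 mm lower and then release.

Request:
{"name": "send_rows", "arguments": {"targets": [[[0,0,0.002],[0,0,0]],[[0,0,0.002],[0,0,0]]]}}

```text
clock: 21.55
tool_pos: [0.6405, -0.2345, 0.0217]
eef_rot: [0.066, 0.998, -0.001, -0.0]
contact_force: [-2.8, -0.1, 4.5]
opening: 0.145
finger_force: 40.0
```

Request:
{"name": "send_rows", "arguments": {"targets": [[[0,0,0],[0,0,0]],[[0,0,0],[0,0,0]],[[0,0,0],[0,0,0]],[[0,0,0],[0,0,0]],[[0,0,-0.03],[0,0,0]],[[0,0,-0.1],[0,0,0]],[[0,0,-0.22],[0,0,0]],[[0,0,-0.35],[0,0,0]],[[0,0,-0.35],[0,0,0]],[[0,0,-0.35],[0,0,0]]], "fingers": 0.7}}

```text
clock: 22.8
tool_pos: [0.6403, -0.2346, 0.1266]
eef_rot: [0.066, 0.998, -0.001, 0.0]
contact_force: [-1.1, 0.3, -0.4]
opening: 0.697
finger_force: 0.0
```

```bash
python3 g.py c wide .13 .06 .004
```

```text
22.8 [ 0.6403 -0.2346  0.1266] F [-1.1  0.3 -0.4] op 0.697 ff 0.0
.13 [0.831, 1.294, -0.013] [-0.0, 0.0, 0.061]
.06 [0.831, 1.295, 0.22] [-0.0, 0.0, 0.061]
.004 [0.831, 1.295, 0.407] [-0.0, 0.0, 0.061]
```

Request:
{"name": "send_rows", "arguments": {"targets": [[[0.06,0.1,-0.01],[0,0,0.01]],[[0.15,0.24,-0.01],[0,0,0.02]],[[0.25,0.38,-0.01],[0,0,0.03]],[[0.34,0.53,-0.01],[0,0,0.04]],[[0.43,0.67,-0.01],[0,0,0.05]],[[0.52,0.81,-0.01],[0,0,0.061]],[[0.6,0.93,-0.01],[0,0,0.061]],[[0.63,0.99,-0.01],[0,0,0.061]],[[0.63,0.99,-0.01],[0,0,0.061]]], "fingers": 0.9}}

```text
clock: 23.92
tool_pos: [0.491, 0.0863, 0.1283]
eef_rot: [0.159, 0.987, -0.0, -0.001]
contact_force: [0.4, -0.1, -0.1]
opening: 0.899
finger_force: 0.0
```

```bash
python3 g.py c wide .13 .06 .005
```

```text
23.93 [0.491  0.0863 0.1283] F [ 0.4 -0.1 -0.1] op 0.899 ff 0.0
.13 [0.25, 0.257, -0.006] [-0.0, -0.0, 0.001]
.06 [0.249, 0.257, 0.228] [-0.0, -0.0, 0.001]
.005 [0.249, 0.257, 0.411] [-0.0, -0.0, 0.001]
```

Request:
{"name": "send_rows", "arguments": {"targets": [[[0.08,0.08,0],[0,0,0]],[[0.17,0.17,0],[0,0,0]],[[0.24,0.25,0],[0,0,0]],[[0.248,0.256,0.06],[0,0,0]],[[0.248,0.256,0.15],[0,0,0]],[[0.248,0.256,0.22],[0,0,0]],[[0.248,0.256,0.22],[0,0,0]],[[0.248,0.256,0.22],[0,0,0]]]}}

```text
clock: 24.92
tool_pos: [0.4464, 0.1804, 0.0629]
eef_rot: [0.161, 0.987, -0.001, 0.0]
contact_force: [-0.1, -0.6, -0.3]
opening: 0.901
finger_force: 0.0
```

```bash
python3 g.py c wide .005;  python3 -c "
from plant import *
import cv2
s=snapshot('side');cv2.imwrite('pics/s4.png',cv2.resize(s['img'][130:330,220:500],None,fx=2.5,fy=2.5))"
```

```text
24.93 [0.4464 0.1804 0.0629] F [-0.1 -0.6 -0.3] op 0.901 ff 0.0
.005 [0.01, 0.006, 0.193] [-0.0, 0.0, -0.001]
```

View pics/s4.png

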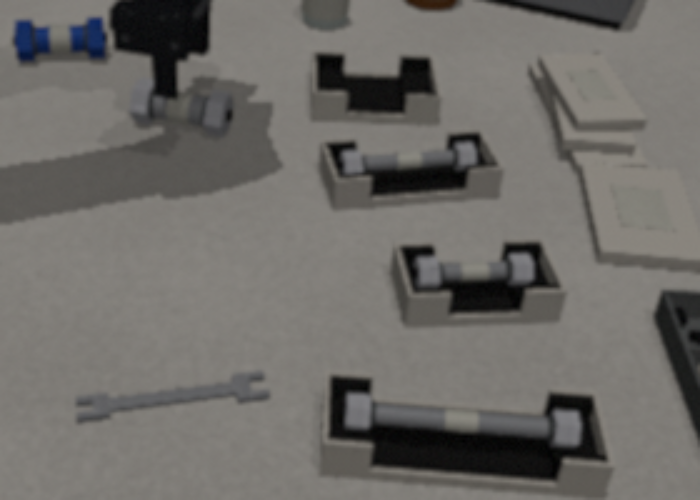

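Long is seated at (462,420), and the gripper stands over the grey wide column at (180,108). I'll descend and grip it.

Request:
{"name": "send_rows", "arguments": {"targets": [[[0.009,0.006,0.05],[0,0,0]],[[0.009,0.006,0.1],[0,0,0]],[[0.009,0.006,0.15],[0,0,0]],[[0.009,0.006,0.185],[0,0,0]],[[0.009,0.006,0.193],[0,0,0]],[[0.009,0.006,0.193],[0,0,0]]]}}

```text
clock: 25.72
tool_pos: [0.444, 0.1837, 0.005]
eef_rot: [0.161, 0.987, -0.0, 0.0]
contact_force: [0.8, -0.1, -0.4]
opening: 0.9
finger_force: 0.0
```

Request:
{"name": "send_rows", "arguments": {"targets": [[[0,0,0],[0,0,0]],[[0,0,0],[0,0,0]],[[0,0,0],[0,0,0]],[[0,0,0],[0,0,0]],[[0,0,0],[0,0,0]],[[0,0,0],[0,0,0]],[[0,0,0],[0,0,0]],[[0,0,0],[0,0,0]]], "fingers": 0, "newtons": 55}}

```text
clock: 26.72
tool_pos: [0.4441, 0.1842, 0.0048]
eef_rot: [0.161, 0.987, 0.0, 0.0]
contact_force: [-0.1, 1.1, 0.1]
opening: 0.324
finger_force: 55.0
```

```bash
python3 g.py b wide .12 .06 .023
```

```text
26.73 [0.4441 0.1842 0.0048] F [-0.1  1.1  0.1] op 0.324 ff 55.0
.12 [-0.588, 0.344, -0.384] [0.0, 0.0, -0.08]
.06 [-0.588, 0.344, -0.184] [0.0, 0.0, -0.08]
.023 [-0.588, 0.344, -0.06] [0.0, 0.0, -0.08]
```

Request:
{"name": "send_rows", "arguments": {"targets": [[[0,0,-0.06],[0,0,0]],[[0,0,-0.16],[0,0,0]],[[0,0,-0.28],[0,0,0]],[[-0.02,0.01,-0.36],[0,0,0]],[[-0.1,0.06,-0.384],[0,0,-0.02]],[[-0.21,0.12,-0.384],[0,0,-0.04]],[[-0.33,0.19,-0.384],[0,0,-0.06]],[[-0.45,0.26,-0.384],[0,0,-0.08]],[[-0.55,0.32,-0.384],[0,0,-0.08]],[[-0.588,0.344,-0.384],[0,0,-0.08]],[[-0.588,0.344,-0.34],[0,0,-0.08]],[[-0.588,0.344,-0.28],[0,0,-0.08]]]}}

```text
clock: 28.22
tool_pos: [0.6422, 0.2246, 0.0868]
eef_rot: [0.035, 0.999, -0.002, -0.001]
contact_force: [-0.4, 0.4, -3.7]
opening: 0.327
finger_force: 55.0
```

```bash
python3 g.py b wide .06 .0228;  python3 -c "
from plant import *
import cv2
s=snapshot('side');cv2.imwrite('pics/s5.png',cv2.resize(s['img'][100:240,280:480],None,fx=3,fy=3))"
```

```text
28.23 [0.6422 0.2246 0.0868] F [-0.4  0.4 -3.7] op 0.327 ff 55.0
.06 [-0.006, 0.006, 0.089] [-0.001, -0.001, -0.0]
.0228 [-0.006, 0.006, 0.213] [-0.001, -0.001, -0.0]
```

View pics/s5.png

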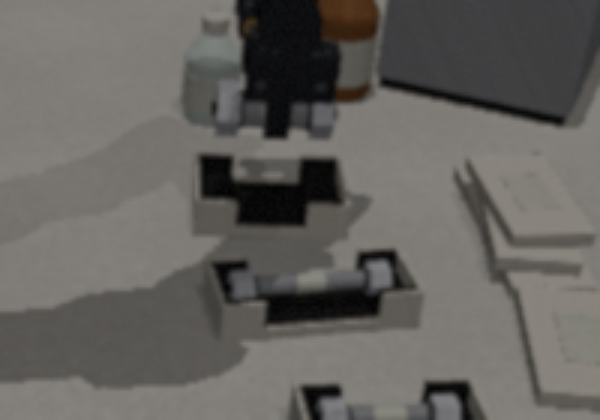

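The wide column is held level over its box, with its middle at (275,112) above the box at (270,195). I'll lower it.

Request:
{"name": "send_rows", "arguments": {"targets": [[[0,0,0.05],[0,0,0]],[[0,0,0.1],[0,0,0]],[[0,0,0.14],[0,0,0]],[[0,0,0.17],[0,0,0]],[[0,0,0.19],[0,0,0]],[[0,0,0.203],[0,0,0]],[[0,0,0.21],[0,0,0]],[[0,0,0.215],[0,0,0]],[[0,0,0.215],[0,0,0]]]}}

```text
clock: 29.4
tool_pos: [0.6439, 0.2256, 0.0243]
eef_rot: [0.036, 0.999, -0.0, 0.0]
contact_force: [0.0, -0.5, -4.0]
opening: 0.326
finger_force: 55.0
```

```bash
python3 g.py b wide .0225
```

```text
29.4 [0.6439 0.2256 0.0243] F [ 0.  -0.5 -4. ] op 0.326 ff 55.0
.0225 [-0.0, 0.001, 0.006] [-0.0, 0.0, -0.0]
```

Request:
{"name": "send_rows", "arguments": {"targets": [[[0,0,0.002],[0,0,0]],[[0,0,0.004],[0,0,0]],[[0,0,0.006],[0,0,0]],[[0,0,0.006],[0,0,0]]]}}

```text
clock: 29.9
tool_pos: [0.644, 0.2256, 0.0229]
eef_rot: [0.036, 0.999, -0.0, 0.0]
contact_force: [-1.2, -0.1, 0.9]
opening: 0.327
finger_force: 55.0
```

Request:
{"name": "send_rows", "arguments": {"targets": [[[0,0,0.001],[0,0,0]],[[0,0,0.002],[0,0,0]]]}}

```text
clock: 30.15
tool_pos: [0.6439, 0.2256, 0.0228]
eef_rot: [0.036, 0.999, -0.001, 0.0]
contact_force: [-3.3, -1.7, 7.5]
opening: 0.327
finger_force: 55.0
```

Request:
{"name": "send_rows", "arguments": {"targets": [[[0,0,0],[0,0,0]],[[0,0,0],[0,0,0]],[[0,0,0],[0,0,0]],[[0,0,0],[0,0,0]],[[0,0,-0.03],[0,0,0]],[[0,0,-0.1],[0,0,0]],[[0,0,-0.22],[0,0,0]],[[0,0,-0.36],[0,0,0]],[[0,0,-0.5],[0,0,0]],[[0,0,-0.5],[0,0,0]]], "fingers": 0.75}}

```text
clock: 31.4
tool_pos: [0.6461, 0.2276, 0.1776]
eef_rot: [0.036, 0.999, 0.002, 0.004]
contact_force: [0.9, -0.4, -0.1]
opening: 0.754
finger_force: 0.0
```

Request:
{"name": "send_rows", "arguments": {"targets": [[[0.2,0.05,0],[0,0,0]],[[0.4,0.1,0],[0,0,0]],[[0.55,0.2,0],[0,0,0]],[[0.65,0.35,0],[0,0,0]],[[0.65,0.5,0],[0,0,0]],[[0.65,0.65,0],[0,0,0]],[[0.65,0.65,0],[0,0,0]],[[0.65,0.65,0],[0,0,0]],[[0.65,0.65,0],[0,0,0]]]}}

```text
clock: 32.52
tool_pos: [0.4639, 0.4322, 0.1714]
eef_rot: [0.037, 0.999, -0.001, 0.0]
contact_force: [-0.8, -0.1, -0.2]
opening: 0.751
finger_force: 0.0
```

```bash
python3 -c "
from plant import *
import cv2
for n in('top','side'):
    s=snapshot(n);im=s['img'];c=im[80:280,170:480] if n=='top' else im[120:370,220:500];cv2.imwrite(f'pics/f{n}.png',cv2.resize(c,None,fx=2.4,fy=2.4,interpolation=2))"
```

```text
(no output)
```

View pics/ftop.png

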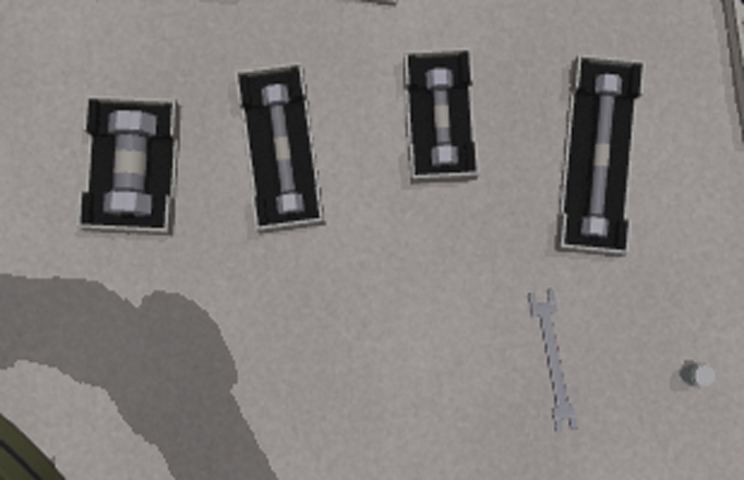

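View pics/fside.png

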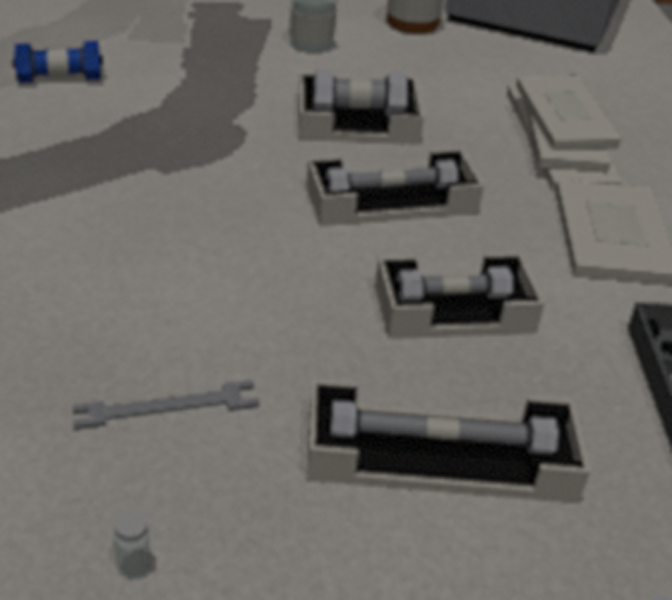

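All four columns are centred and flat in their boxes. In the top crop they are wide (130,162), medium (282,150), short (442,116) and long (602,155). The spanner at (553,360), the vial at (700,374) and the blue decoy show no sign of having moved.

```bash
python3 -c "
from plant import *
print(finish_job())"
```

```text
the job is handed in; nothing more can be done
None
```

I handed in the job after about 33 s of robot time, with all four columns flat in their own boxes and the spanner and vial where they were; `finish_job()` gave no verdict, so this rests on the final top and side pictures.

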